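# Lay the slide case down in the taped bay

## Task

Make room at the microscope bench: push the small petri dish along the table out of the yellow-taped bay until it sits wholly on the round blue spot, then push the standing green slide case near its top so that it tips over and comes to lie flat, paper label up, inside the yellow tape outline. Only push with the fingers: do not lift or carry the dish or the case, and leave everything else, including the standing orange case, where it is.

Things in the scene. Friction and masses are not known exactly. Their poses are not given: they have to be found in the camera images.
- bay: Rectangular bay marked on the white table with flat yellow tape (no height, does not obstruct anything). Outside of the tape 220 x 150 mm, tape 10 mm wide. Origin at the bay's centre on the table; x runs along the long side, from the short side where the green case stands towards the far short side; y across; z up. It lies at different places and angles.
- dish_spot: Flat round blue spot on the table, 110 mm in diameter, no height; origin at its centre. It lies beside one or the other long side of the bay, its centre about 155 mm from the bay's long centre line.
- dish: Closed round petri dish, 60 mm in diameter, 14 mm high, about 60 g, grey rim and base and clear lid with a red and a yellow petal in it; starts inside the bay, in the half away from the green case. Origin at the centre of its underside. It slides on the table.
- green_case: Green slide case on end across the bay's near short side: 36 mm thick (x), 85 wide (y), 160 tall (z), 240 g, uniform. Origin: centre of its underside. Its x points into the bay, roughly along the bay's x; the -x face has a white label. Pushed along x, high on the label face, it pivots on its +x lower edge, falls by itself past 13 degrees, and then fills the 160 mm ahead of that edge, within the bay
- green_foot_l (a point): Corner of the green case's +x face (the face it falls on): lower end, its +y side.
- green_foot_r (a point): The same face's corner: lower end, -y side.
- green_top_l (a point): The same face's corner: upper end, +y side.
- green_top_r (a point): The same face's corner: upper end, -y side.
- orange_case: Orange slide case, standing, 36 x 85 x 160 mm, same make as the green one; well to one side. Must stay standing. Origin at the centre of its underside.
- cone: Brown pine cone standing on the table, 50 mm in diameter, 50 mm high, beside the bay on the side opposite to the blue spot. Origin at the centre of its underside.
- dropper: Amber dropper bottle, 36 mm in diameter, 85 mm high, to one side. Origin at the centre of its underside.
- jar: Green glass jar with white lid, 60 mm in diameter, 75 mm high, to the right of the bay. Origin at the centre of its underside.
- forceps: Steel forceps lying to the left of the bay, 120 mm long along x, 7 mm high. Origin on the table under the middle.
There are look-alikes about, which are no part of the job. Of the things that look like the dish, take the one that is farthest to the robot's left at the start. Several things look just like the orange_case: the one meant starts farthest from the robot's base.

How it is judged:
On the way, in this order (a step that is already met when the one before it is completed fails the run):
1. the dish sits flat and wholly on the blue spot while the green case still stands (horizontal distance between dish and dish_spot below 0.027 m and height (world z) of dish below 0.004 m and angle between dish's own z axis and vertical below 0.06 rad and angle between green_case's own z axis and vertical below 0.1 rad), for 0.2 s.
2. the green case lies flat, label up, inside the tape outline (angle between green_case's own x axis and vertical above 3.05 rad and x of green_foot_l in the frame of bay between -0.11 and 0.11 m and y of green_foot_l in the frame of bay between -0.075 and 0.075 m and x of green_foot_r in the frame of bay between -0.11 and 0.11 m and y of green_foot_r in the frame of bay between -0.075 and 0.075 m and x of green_top_l in the frame of bay between -0.11 and 0.11 m and y of green_top_l in the frame of bay between -0.075 and 0.075 m and x of green_top_r in the frame of bay between -0.11 and 0.11 m and y of green_top_r in the frame of bay between -0.075 and 0.075 m), for 0.2 s.
At the end, for the whole second after the job is handed in: The dish lies flat with its centre within 27 mm of the spot's centre (wholly on it, 2 mm allowed); the green case lies flat on the table on its +x face (label up, within 0.09 rad) with all four corners of that face within the outside of the tape (220 x 150 mm); both at rest; the orange case stands (all of step 2 and horizontal distance between dish and dish_spot below 0.027 m and height (world z) of dish below 0.004 m and angle between dish's own z axis and vertical below 0.06 rad and linear speed of each of green_case, dish below 0.01 m/s and height (world z) of green_case below 0.022 m and angle between orange_case's own z axis and vertical below 0.1 rad); the robot touches nothing.
It fails at once if the dish is lifted or tipped (height (world z) of dish above 0.01 m or angle between dish's own z axis and vertical above 0.25 rad).
It fails at once if the green case is lifted (both ends off the table) (height (world z) of green_case above 0.032 m or height (world z) of each of green_foot_l, green_foot_r above 0.015 m).
It fails at once if the standing green case is pushed in its lower part, with the fingertips below about 50 mm (angle between green_case's own z axis and vertical below 0.1 rad and contact force between the fingers and green_case above 0.5 N and height (world z) of the grasp point below 0.07 m).
It fails at once if the pine cone, dropper bottle, jar, forceps or orange case is moved more than 20 mm, or one of them is tipped (distance of any of cone, dropper, jar, forceps, orange_case from where it was at the start of the episode above 0.02 m or angle between any of cone, dropper, jar, forceps, orange_case's own z axis and vertical above 0.3 rad).
It also fails if it takes over 54 s, if anything falls off the work surface, if the arm or the gripper's body presses on something with over 40 N, if the wrist force passes 120 N, or if a joint passes its speed limit or range.

## Robot

A 6-joint arm with a two-finger parallel gripper is mounted at the origin on the work surface. World frame = base frame: x ahead of the robot, y to its left, z up, the work surface at z = 0. Lengths are in m, angles in rad, forces in N, time in s.
With the tool pointing down it reaches from about 0.225 to 0.875 m from the base axis. Payload 3.4 kg.
Tool frame: the origin (TCP) lies on the centre line of the jaws, within the pads' length; the fingertips stand 11 mm ahead of it and the grasp point (between the pads) lies 8 mm behind it; z points along the fingers, y is the line along which they close (so a half turn about z gives the same grasp; the last joint's range is limited). The gripper opens to 85 mm and grips with 20 to 120 N. Pads are 22 mm wide; open, the fingers measure 114 mm over their backs; the gripper's body (76 mm by 85 mm) begins 54 mm behind the grasp point. The pads swing forward as they close: fully open they stand 13 mm farther back than shut.
Start: joints at [1.228, 0.276, 1.505, -0, 1.361, -0.121], TCP at [0.127, 0.561, 0.242] pointing down, gripper open.
Joint ranges: [-2.89, 2.89], [-0.75, 2.08], [0.22, 2.7], [-1.18, 4.32], [0.11, 2.71], [-2.7, 2.7]. Speed limits (rad/s): [2.57, 2.57, 3.14, 3.14, 3.14, 3.14].

## Interface

Orientations are given as a unit quaternion [w, x, y, z].
In Python, from rig import manip, eyes, job gives the robot as it stands.
- The arm moves only by the tool drive_tool, never from a script. Its argument "rows" is a list of rows, each a list of 3 entries, a list of its own where there are three numbers: the turn, a rotation vector about the world's x, y, z in rad, then the shift along the world's x, y, z in cm, then the finger opening in cm, from 0 to 8.54. A call has 1 to 8 rows; each row shifts and turns the commanded pose from where the row before left it; what a row does not reach is not made up. A row lasts 1/8 s, in which the tool goes at most 62.5 mm and 10.7 degrees, less where a joint would pass 70% of its speed; a pose out of reach is approached as far as the arm can. A call is refused whole if a number of a shift passes 6.25 or a number of a turn 0.188, either way. A call with a gripper value outside its range is refused whole. The fingers move at their own pace and stop on an object; "force" is the grip in N (left out, the last holds). Time passes only in rows, so rows that do not move let the fingers close. It gives the time, the measured TCP pose, the force, the opening and the grip force at its end, in the units of the state.
- manip.get_state(): the state, without advancing time (a new reading comes with each control period).
- eyes.get_image(name): name is "scene" or "top" or "wrist"; returns the picture (480x640x3 uint8, red, green, blue); there is no depth.
- eyes.get_calibration(name): a dict with "camera_matrix" (3x3 intrinsics, pixels), "k1" (the pictures are not rectified: a ray, as slopes to the right and down, at radius r is drawn at 1 + k1 r^2 times it, then the intrinsics apply), "view" (4x4, takes a point from world to camera coordinates). Camera axes: x right, y up, looking along -z (the intrinsics and any distortion apply to the point x, -y, -z); pixel columns grow to the right and rows downward; lengths in m; the calibration is good to about 2 mm. A picture is of the moment at which its call begins: read the wrist's pose just before it. get_calibration takes no time and is no camera call; for the wrist camera it gives the pose at the moment of the call.
- job.sign_off(): hands the job in; it is judged then, once.
The state is a dict: "clock": time; "qpos": joint angles; "qd": joint speeds; "effort": joint torques, N m; "position": TCP position; "ee_rot": TCP orientation; "contact_force": force on the tool from outside, world axes, zero at the start; "moment": the same for the moment, N m; "width": finger opening in m; "gripper_force": force on a finger pad.
Only numpy, scipy, OpenCV 4.12 (cv2) and the standard library are available. Lean on these libraries where they do the work, as an engineer would, in place of code of your own. Each camera call takes 0.05 s, during which the arm holds its last target. There are 200 camera calls.

## Working session

There is one attempt and no reset: what is moved stays moved. The work goes in short steps, Python scripts to look and compute and a tool call to move; the robot and the scene stay as the last step left them, time stands still between calls to the robot, and variables do not carry over. Pictures are saved under pics/ and viewed, at most 10 in all, crops included, and the job is handed in when it is done.

Besides the shell and the picture viewer there is one more tool, called after "Request:" as name(argument=value, ...), one argument or row to a line, values as JSON. drive_tool: Moves the arm, as the interface text tells. Its arguments: {"type":"object","properties":{"rows":{"type":"array"},"force":{"type":"number"}},"required":["rows"]}

```bash
mkdir -p pics
cat > h.py <<'E'
import numpy as np, cv2
from rig import manip, eyes, job
def grab(n,f):
    im=eyes.get_image(n); cv2.imwrite(f,im[:,:,::-1]); return im
def ray(n,px,z=0.0,c=None):
    c=c or eyes.get_calibration(n); K=np.array(c["camera_matrix"]);V=np.array(c["view"])
    p=np.atleast_2d(np.array(px,float)); d=np.c_[(p[:,0]-K[0,2])/K[0,0],(p[:,1]-K[1,2])/K[1,1]]
    u=d.copy()
    for _ in range(30): u=d/(1+c["k1"]*(u**2).sum(1,keepdims=True))
    r=np.c_[u[:,0],-u[:,1],-np.ones(len(u))]@V[:3,:3]
    o=-V[:3,:3].T@V[:3,3]
    return o+r*((z-o[2])/r[:,2])[:,None]
E
python3 - <<'E'
from h import *
grab("scene","pics/s0.png");grab("top","pics/t0.png");print(manip.get_state())
for n in("scene","top"):print(eyes.get_calibration(n))
E
```

```text
{'clock': 0.1, 'qpos': array([ 1.22799421e+00,  2.76535583e-01,  1.50600883e+00, -3.14205508e-05,
        1.36071344e+00, -1.20990599e-01]), 'qd': array([-0.00153424, -0.00280751, -0.00404702, -0.00085564, -0.00010891,
        0.00048781]), 'effort': array([ 8.73637200e-04, -4.17706311e+01, -2.46405262e+01, -2.71509134e-04,
        5.70902339e-03,  2.99791714e-05]), 'position': array([0.12635357, 0.56047488, 0.24152311]), 'ee_rot': array([-1.76399378e-04,  1.10675234e-01,  9.93856277e-01, -8.13840525e-04]), 'contact_force': array([-0.87287092, -0.28968408, -0.03272449]), 'moment': array([ 0.04568091, -0.00269386,  0.04668588]), 'gripper_force': 0.0, 'width': 0.08547011052291564}
{'camera_matrix': array([[505.59865275,   0.        , 324.41245956],
       [  0.        , 505.59865275, 238.27902242],
       [  0.        ,   0.        ,   1.        ]]), 'k1': -0.017545670082932303, 'view': array([[-0.88935773,  0.45719297,  0.0041741 ,  0.53045897],
       [-0.34700028, -0.68089306,  0.64496158,  0.1529264 ],
       [ 0.29771402,  0.57215315,  0.7642036 , -1.4367572 ],
       [ 0.        ,  0.        ,  0.        ,  1.        ]])}
{'camera_matrix': array([[476.03891657,   0.        , 309.70038713],
       [  0.        , 476.03891657, 242.11641293],
       [  0.        ,   0.        ,   1.        ]]), 'k1': 0.019523187577113223, 'view': array([[ 0.02415397, -0.99964677,  0.01108685, -0.02365158],
       [ 0.99530117,  0.0250862 ,  0.09352151, -0.5939203 ],
       [-0.0937666 ,  0.00877584,  0.99555553, -1.31839628],
       [ 0.        ,  0.        ,  0.        ,  1.        ]])}
```

View pics/t0.png

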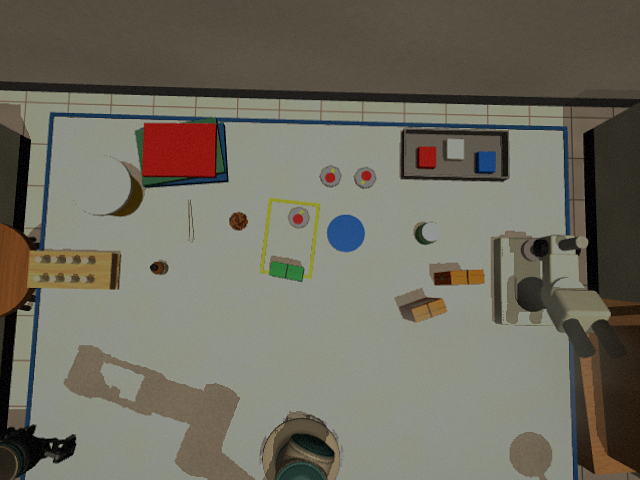

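View pics/s0.png

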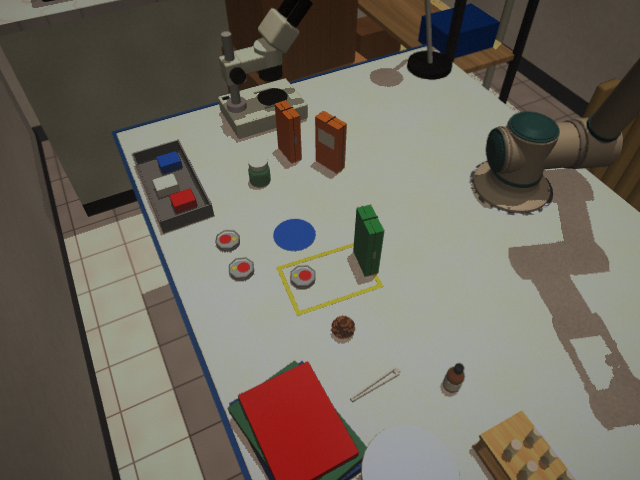

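Dish look-alikes in the top view are (298,217) inside the bay, (330,177) and (365,178). The leftmost is the one in the bay at (298,217), so that is the dish. The orange cases at (460,278) and (428,310) are both well to the right, and I will avoid both. The blue spot is at (346,233), the green case top at (287,271) and the bay corners at about (268,199), (319,205), (312,278) and (262,273).

```bash
cat > m.py <<'E'
from h import *
def seg(im,lo,hi):return cv2.inRange(cv2.cvtColor(im,cv2.COLOR_RGB2HSV),lo,hi)
def box(m,x0,y0,x1,y1):
    o=np.zeros_like(m);o[y0:y1,x0:x1]=m[y0:y1,x0:x1];return o
def big(m):
    n,l,s,c=cv2.connectedComponentsWithStats(m);i=1+s[1:,4].argmax();return (l==i).astype(np.uint8)*255,c[i],s[i]
if __name__=="__main__":
    im=cv2.imread("pics/t0.png")[:,:,::-1].copy(); c=eyes.get_calibration("top")
    f=lambda p,z=0:ray("top",p,z,c).round(4)[:,:2].tolist()
    m,b,s=big(box(seg(im,(105,120,80),(125,255,255)),310,200,390,260));print("spot",b,s,f(b))
    y,x=np.nonzero(box(seg(im,(22,90,90),(35,255,255)),250,190,330,290));
    r=cv2.minAreaRect(np.c_[x,y].astype(np.float32));B=cv2.boxPoints(r);print("bay",B.tolist(),f(B))
    W=ray("top",np.c_[x,y],0,c)[:,:2].astype(np.float32)
    r=cv2.minAreaRect(W);print("bayW",r,cv2.boxPoints(r).round(4).tolist())
    m,b,s=big(box(seg(im,(45,90,30),(85,255,255)),250,240,330,290));y,x=np.nonzero(m)
    r=cv2.minAreaRect(ray("top",np.c_[x,y],.16,c)[:,:2].astype(np.float32));print("green@.16",r,cv2.boxPoints(r).round(4).tolist())
    print("dish",f([298,217],.01))
    C=im[170:300,220:390];cv2.imwrite("pics/c0.png",cv2.resize(C,None,fx=4.5,fy=4.5,interpolation=cv2.INTER_CUBIC)[:,:,::-1])
E
python3 m.py
```

```text
spot [345.52460539 232.88672238] [ 327  215   38   37 1077] [[0.6264, -0.1123]]
bay [[259.0064392089844, 272.1471252441406], [268.1799621582031, 196.92437744140625], [320.1869812011719, 203.26669311523438], [311.0134582519531, 278.48944091796875]] [[0.5069, 0.1339], [0.7259, 0.1147], [0.7112, -0.037], [0.4924, -0.0155]]
bayW ((0.6088097095489502, 0.04895007237792015), (0.15066447854042053, 0.21990317106246948), 84.7048568725586) [[0.49239999055862427, -0.01590000092983246], [0.7113000154495239, -0.03620000183582306], [0.7251999974250793, 0.11379999667406082], [0.5062999725341797, 0.13410000503063202]]
green@.16 ((0.5075811743736267, 0.049865782260894775), (0.08459500223398209, 0.03520743548870087), 80.10848236083984) [[0.4830000102519989, 0.01119999960064888], [0.5177000164985657, 0.005200000014156103], [0.5321999788284302, 0.0885000005364418], [0.4975000023841858, 0.09459999948740005]]
dish [[0.6678, 0.0263]]
```

View pics/c0.png

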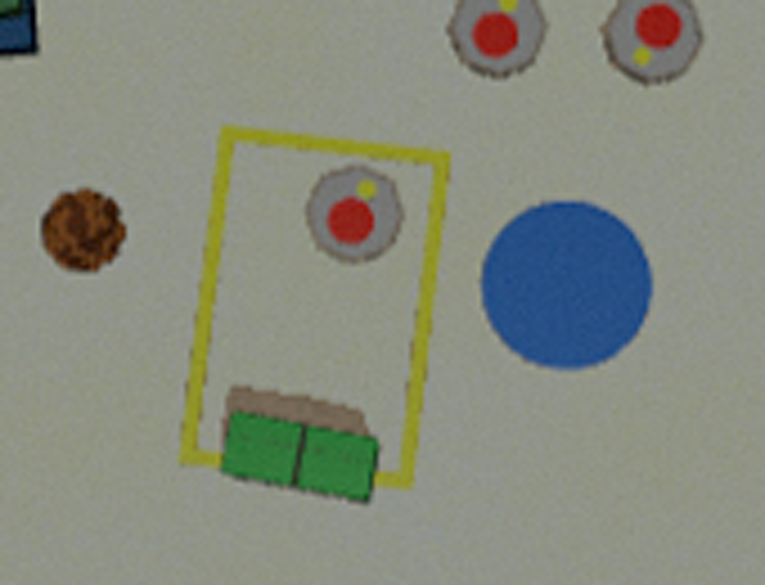

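The crop shows the dish at crop pixel (355,214), which is full-frame (299,217.5). The petals confirm it is a dish and not a look-alike. The bay measures 151x220 mm and the case top 85x35 mm, so the scale holds. I will approach behind the dish at (0.683, 0.078) with the jaws across the push direction, at yaw -0.291.

Request:
drive_tool(
  rows=[
    [[0,0,-0.1025],[3.48,-3.01,0],4],
    [[0,0,-0.1025],[3.48,-3.01,0],4],
    [[0,0,-0.1025],[3.48,-3.01,0],4],
    [[0,0,-0.1025],[3.48,-3.01,0],4],
    [[0,0,-0.1025],[3.48,-3.01,0],4],
    [[0,0,-0.1025],[3.48,-3.01,0],4],
    [[0,0,-0.1025],[3.48,-3.01,0],4],
    [[0,0,-0.1025],[3.48,-3.01,0],4],
  ],
)

```text
clock: 1.1
position: [0.4057, 0.3189, 0.242]
ee_rot: [-0.0, 0.499, 0.867, -0.0]
contact_force: [0.4, 1.0, -0.0]
width: 0.0402
gripper_force: 0.0
```

Request:
drive_tool(
  rows=[
    [[0,0,-0.1025],[3.48,-3.01,0],4],
    [[0,0,-0.1025],[3.48,-3.01,0],4],
    [[0,0,-0.1025],[3.48,-3.01,0],4],
    [[0,0,-0.1025],[3.48,-3.01,0],4],
    [[0,0,-0.1025],[3.48,-3.01,0],4],
    [[0,0,-0.1025],[3.48,-3.01,0],4],
    [[0,0,-0.1025],[3.48,-3.01,0],4],
    [[0,0,-0.1025],[3.48,-3.01,0],4],
  ],
)

```text
clock: 2.1
position: [0.6841, 0.0783, 0.2417]
ee_rot: [-0.0, 0.803, 0.596, -0.0]
contact_force: [0.3, 1.3, 1.0]
width: 0.0399
gripper_force: 0.0
```

Request:
drive_tool(
  rows=[
    [[0,0,0],[0,0,0],4],
    [[0,0,0],[0,0,0],4],
  ],
)

```text
clock: 2.35
position: [0.6826, 0.0795, 0.2415]
ee_rot: [-0.001, 0.802, 0.597, -0.001]
contact_force: [-1.3, 0.4, 0.9]
width: 0.0401
gripper_force: 0.0
```

Run:
```python
from h import *
c=eyes.get_calibration("wrist");im=grab("wrist","pics/w0.png")
import pickle;pickle.dump(c,open("w0.pkl","wb"))
```

```text
(no output)
```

View pics/w0.png

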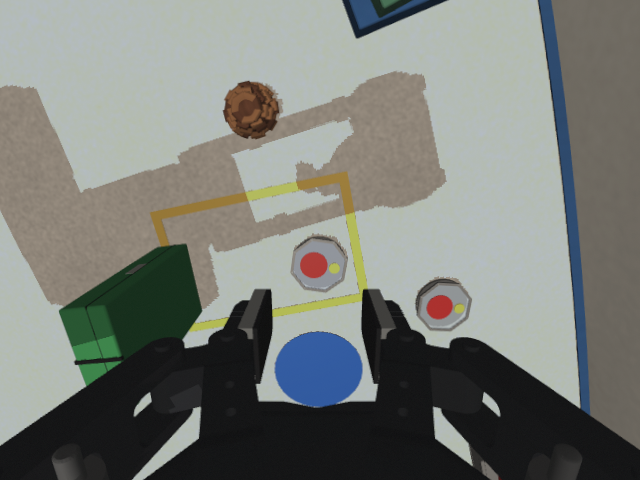

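The wrist view shows the dish at (319,264), in line with the spot at (318,369). The cone is at (250,109).

Run:
```python
from h import *
import pickle;c=pickle.load(open("w0.pkl","rb"))
print(ray("w",[[319.5,263]],.014,c),ray("w",[[318,369],[250,115]],0,c))
print(ray("top",[[298.7,217.2]],.014),ray("top",[[298.7,217.2]],.0))
```

```text
[[0.66942132 0.02738459 0.014     ]] [[ 0.62654496 -0.11086834  0.        ]
 [ 0.64559655  0.19502695  0.        ]]
[[0.66666964 0.02419614 0.014     ]] [[0.66872249 0.02441705 0.        ]]
```

Request:
drive_tool(
  rows=[
    [[0,0,0],[0,0,-3.5],4],
    [[0,0,0],[0,0,-3.5],4],
    [[0,0,0],[0,0,-3.5],4],
    [[0,0,0],[0,0,-3.5],4],
    [[0,0,0],[0,0,-3],4],
    [[0,0,0],[0,0,-2],4],
    [[0,0,0],[0,0,0],4],
  ],
)

```text
clock: 3.28
position: [0.681, 0.0805, 0.051]
ee_rot: [-0.001, 0.802, 0.598, -0.002]
contact_force: [0.3, 0.5, 0.9]
width: 0.0405
gripper_force: 0.0
```

Request:
drive_tool(
  rows=[
    [[0,0,0],[0,0,-2],4],
    [[0,0,0],[0,0,-1.2],4],
    [[0,0,0],[0,0,-0.4],4],
    [[0,0,0],[0,0,0],4],
  ],
)

```text
clock: 3.78
position: [0.6834, 0.0795, 0.0167]
ee_rot: [0.0, 0.802, 0.597, 0.0]
contact_force: [-0.1, -0.4, 0.7]
width: 0.04
gripper_force: 0.0
```

Request:
drive_tool(
  rows=[
    [[0,0,0],[-0.3,-1,0],4],
    [[0,0,0],[-0.3,-1,0],4],
    [[0,0,0],[-0.3,-1,0],4],
    [[0,0,0],[-0.3,-1,0],4],
    [[0,0,0],[-0.3,-1,0],4],
    [[0,0,0],[-0.3,-1,0],4],
    [[0,0,0],[-0.3,-1,0],4],
    [[0,0,0],[-0.3,-1,0],4],
  ],
)

```text
clock: 4.78
position: [0.6592, -0.0013, 0.0164]
ee_rot: [0.0, 0.802, 0.597, 0.0]
contact_force: [0.2, 1.0, 0.7]
width: 0.0401
gripper_force: 0.6
```

Request:
drive_tool(
  rows=[
    [[0,0,0],[-0.3,-1,0],4],
    [[0,0,0],[-0.3,-1,0],4],
    [[0,0,0],[-0.3,-1,0],4],
    [[0,0,0],[-0.3,-1,0],4],
    [[0,0,0],[-0.3,-1,0],4],
    [[0,0,0],[-0.2,-0.6,0],4],
    [[0,0,0],[0,0,0],4],
  ],
)

```text
clock: 5.65
position: [0.642, -0.0574, 0.0162]
ee_rot: [0.0, 0.802, 0.597, -0.0]
contact_force: [-0.9, -0.3, 0.3]
width: 0.0399
gripper_force: 0.0
```

Run:
```python
from h import *
s=grab("scene","pics/s1.png");w=grab("wrist","pics/w1.png")
cv2.imwrite("pics/j1.png",np.hstack([cv2.resize(s[150:330,200:440],(400,300)),cv2.resize(w,(400,300))])[:,:,::-1])
```

```text
(no output)
```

View pics/j1.png

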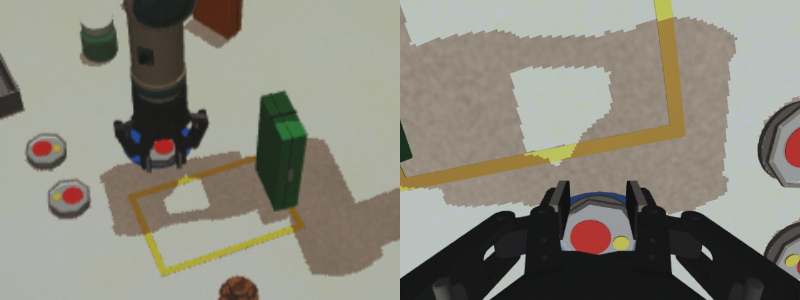

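The dish is nested between the fingers with a few centimetres left to go. I will push 2.2 cm more, back off and rise.

Request:
drive_tool(
  rows=[
    [[0,0,0],[-0.2,-0.8,0],4],
    [[0,0,0],[-0.2,-0.8,0],4],
    [[0,0,0],[-0.2,-0.6,0],4],
    [[0,0,0],[0,0,0],4],
    [[0,0,0],[0.3,1,0],4],
    [[0,0,0],[0.6,2,0],4],
    [[0,0,0],[0.6,2,1],4],
    [[0,0,0],[0,0,4],4],
  ],
)

```text
clock: 6.75
position: [0.6502, -0.0251, 0.0649]
ee_rot: [-0.002, 0.801, 0.598, -0.002]
contact_force: [1.3, -0.1, -0.1]
width: 0.0403
gripper_force: 0.0
```

Request:
drive_tool(
  rows=[
    [[0,0,0],[0,0,6],4],
    [[0,0,0],[0,0,6],4],
    [[0,0,0],[0,0,5],4],
    [[0,0,0.18],[-4,1,0.5],4],
    [[0,0,0.18],[-4,1,0.5],4],
    [[0,0,0.18],[-4,1,0.5],4],
    [[0,0,0.18],[-4,1,0],4],
    [[0,0,0.18],[-4,1,0],4],
  ],
)

```text
clock: 7.75
position: [0.4502, 0.023, 0.2523]
ee_rot: [0.001, 0.459, 0.888, 0.001]
contact_force: [0.3, 0.6, -0.2]
width: 0.0399
gripper_force: 0.0
```

Run:
```python
from h import *
print(manip.get_state()["position"])
c=eyes.get_calibration("wrist");w=grab("wrist","pics/w2.png");t=grab("top","pics/t2.png")
import pickle;pickle.dump(c,open("w2.pkl","wb"))
cv2.imwrite("pics/j2.png",np.hstack([cv2.resize(t[170:300,220:390],(440,336)),cv2.resize(w,(360,336))])[:,:,::-1])
```

```text
[0.45017797 0.02303731 0.2522711 ]
```

View pics/j2.png

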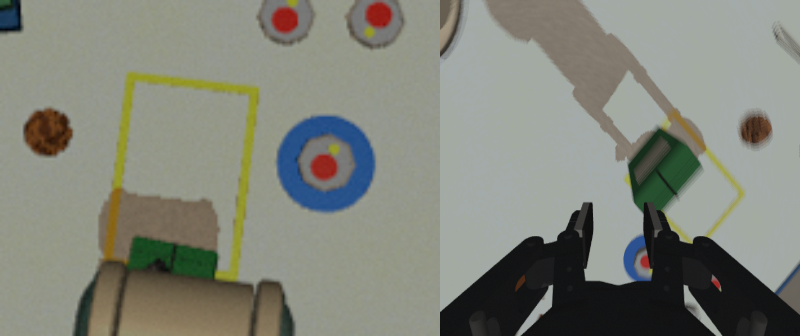

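The dish is centred on the spot in the top crop at (326,165), against the spot centre at (326,163). The green case is unmoved and still standing. I will turn 0.78 rad to face the label and lower to tip height 0.124.

Request:
drive_tool(
  rows=[
    [[0,0,0.156],[-0.1,0.8,0],4],
    [[0,0,0.156],[-0.1,0.8,0],4],
    [[0,0,0.156],[-0.1,0.8,0],4],
    [[0,0,0.156],[-0.1,0.7,0],4],
    [[0,0,0.156],[-0.1,0.7,0],4],
    [[0,0,0],[0,0,-3],4],
    [[0,0,0],[0,0,-3],4],
    [[0,0,0],[0,0,0],4],
  ],
)

```text
clock: 8.85
position: [0.4454, 0.0602, 0.1902]
ee_rot: [-0.002, 0.091, 0.996, -0.0]
contact_force: [-0.6, 1.1, 0.7]
width: 0.0401
gripper_force: 0.0
```

Request:
drive_tool(
  rows=[
    [[0,0,0],[0,0,-3],4],
    [[0,0,0],[0,0,-2.6],4],
    [[0,0,0],[0,0,0],4],
    [[0,0,0],[0,0,0],4],
  ],
)

```text
clock: 9.35
position: [0.4479, 0.0596, 0.137]
ee_rot: [0.002, 0.091, 0.996, 0.0]
contact_force: [-0.0, 1.3, 0.2]
width: 0.04
gripper_force: 0.0
```

Request:
drive_tool(
  rows=[
    [[0,0,0],[0.8,-0.14,0],4],
    [[0,0,0],[0.8,-0.14,0],4],
    [[0,0,0],[0.8,-0.14,0],4],
    [[0,0,0],[0.5,-0.09,0],4],
    [[0,0,0],[0.5,-0.09,0],4],
    [[0,0,0],[0.5,-0.09,0],4],
    [[0,0,0],[0.5,-0.09,0],4],
    [[0,0,0],[0.5,-0.09,0],4],
  ],
)

```text
clock: 10.35
position: [0.4956, 0.0506, 0.1353]
ee_rot: [0.0, 0.091, 0.996, 0.0]
contact_force: [-0.3, 0.1, 0.1]
width: 0.0401
gripper_force: 0.1
```

Run:
```python
from h import *
s=grab("scene","pics/s3.png")
cv2.imwrite("pics/j3.png",cv2.resize(s[130:330,240:460],(660,600))[:,:,::-1])
```

```text
(no output)
```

View pics/j3.png

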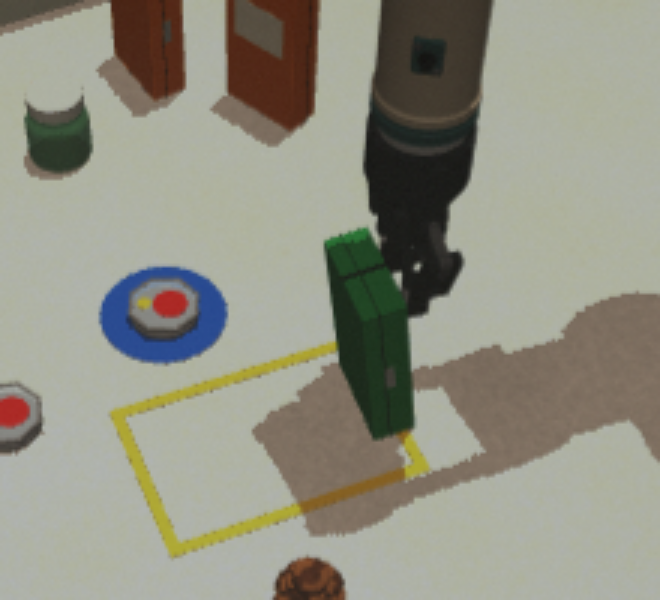

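The case is tipping on its front edge with its foot in place. I will keep pushing.

Request:
drive_tool(
  rows=[
    [[0,0,0],[0.5,-0.09,0],4],
    [[0,0,0],[0.5,-0.09,0],4],
    [[0,0,0],[0.5,-0.09,0],4],
    [[0,0,0],[0.5,-0.09,0],4],
    [[0,0,0],[0.5,-0.09,0],4],
    [[0,0,0],[0,0,0],4],
    [[0,0,0],[-2,0.3,3],4],
    [[0,0,0],[-3,0.5,4],4],
  ],
)

```text
clock: 11.4
position: [0.4695, 0.0541, 0.2051]
ee_rot: [-0.001, 0.091, 0.996, -0.0]
contact_force: [0.3, 0.0, 0.7]
width: 0.0398
gripper_force: 0.0
```

Request:
drive_tool(
  rows=[
    [[0,0,0],[-4,0.5,3],4],
    [[0,0,0],[-4,0.5,3],4],
    [[0,0,0],[-4,0,0],4],
    [[0,0,0],[0,0,0],4],
    [[0,0,0],[0,0,0],4],
  ],
)

```text
clock: 12.02
position: [0.3507, 0.0641, 0.2655]
ee_rot: [0.001, 0.091, 0.996, 0.0]
contact_force: [0.9, -0.3, -1.1]
width: 0.0401
gripper_force: 0.0
```

Run:
```python
from h import *
s=grab("scene","pics/s4.png");t=grab("top","pics/t4.png")
cv2.imwrite("pics/j4.png",np.hstack([cv2.resize(s[180:330,240:420],(360,300)),cv2.resize(t[170:300,220:390],(440,300))])[:,:,::-1])
from m import seg,box,big
m,b,_=big(box(seg(t,(45,60,30),(88,255,255)),250,190,330,290));y,x=np.nonzero(m)
r=cv2.minAreaRect(ray("top",np.c_[x,y],.036)[:,:2].astype(np.float32));P=cv2.boxPoints(r)-[.6088,.0490]
a=np.array([[.9957,-.0924],[.0924,.9957]]);print(r,(P@a.T).round(4))
```

```text
((0.6061262488365173, 0.03347449749708176), (0.08505138009786606, 0.15959174931049347), 80.59169006347656) [[-0.0839 -0.0524]
 [ 0.0753 -0.0638]
 [ 0.0814  0.021 ]
 [-0.0778  0.0324]]
```

View pics/j4.png

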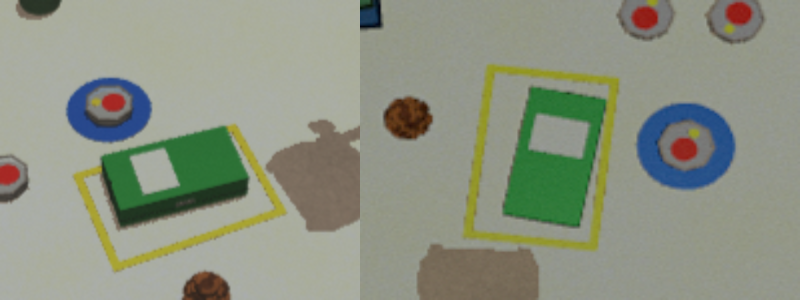

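The case lies flat with its label up. All four corners are inside the tape with at least 11 mm to spare, and the dish is central on the spot.

```bash
python3 -c "from rig import job;print(job.sign_off())"
```

```text
the job is handed in; nothing more can be done
None
```

I've handed the job in (no verdict shown): by the last pictures, at about 12 s of the 54 s, the dish is centred on the blue spot, the green case lies flat, label up, at least 11 mm inside the tape outline, and the arm touched nothing else.

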